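# Unclip and open the instrument case

## Robot

A 6-joint arm with a two-finger parallel gripper is mounted at the origin on a cart in front of the work surface, level with it; the furniture and walls round the work are solid. World frame = base frame: x ahead of the robot, y to its left, z up, the work surface at z = 0. Lengths are in m, angles in rad, forces in N, time in s.
With the tool pointing down it reaches from about 0.25 to 0.725 m from the base axis. Payload 4 kg.
Tool frame: the origin (TCP) lies midway between the tips of the shut fingers; the grasp point (between the pads) lies pinch_z behind it (pinch_z is the distance from the TCP to the grasp point, in m); z points along the fingers, y is the direction in which the jaws open and shut (so a half turn about z gives the same grasp; the last joint's range is limited). The gripper opens to 85 mm and grips with 20 to 120 N. Pads are 22 mm wide; open, the fingers measure 114 mm over their backs; the gripper's body (76 mm by 85 mm) begins 54 mm behind the grasp point. The pads swing forward as they close: fully open they stand 13 mm farther back than shut.
Start: joints at [0, 0.241, 0.005, 1.335, 0, 1.571], TCP at [0.5, -0, 0.231] pointing down, gripper open.
Joint ranges: [-2.72, 2.72], [-1.05, 1.87], [-1.09, 1.28], [-1.99, 2.15], [-1.42, 1.44], [-3.14, 3.14]. Speed limits (rad/s): [2.79, 2.79, 3.14, 3.14, 3.14, 3.14].

## Interface

Orientations are given as a unit quaternion [x, y, z, w].
In Python, from workcell import * gives the robot as it stands.
- The arm moves only by the tool move_arm, never from a script. Its argument "motion" is a list of rows, each a list of 3 entries, a list of its own where there are three numbers: the finger opening in mm, from 0 to 85.4, then the shift along the tool's x, y, z in units of 50 mm (1.0 is 50 mm), then the turn about the tool's z in units of 6 degrees (1.0 is 6 degrees). In form: [[claw, [dx, dy, dz], roll], ...]. A call has exactly 10 rows; each row is the pose to reach, as a shift and turn from the pose commanded when the call began, along the tool's axes at that moment; what a row does not reach only later rows make up. A row lasts 1/10 s, in which the tool goes at most 50 mm and 8.59 degrees, less where a joint would pass 70% of its speed; a pose out of reach is approached as far as the arm can. A call with a gripper value outside its range is refused whole. The fingers move at their own pace and stop on an object; the grip force is fixed at half the most. Time passes only in rows, so rows that repeat a pose let the fingers close, or fill a call up. It gives the time, the measured TCP pose, the force and the opening at its end, in the units of the state.
- get_obs(): the state, without advancing time (a new reading comes with each control period).
- camera(name): name is "scene" or "side" or "wrist"; returns a dict with "color" (420x560x3 uint8, red, green, blue), "fx", "fy", "cx", "cy" (pixels), "distortion" ([k1, k2, p1, p2, k3] as OpenCV has them; the pictures are not rectified), "rvec" (rotation vector, rad) and "tvec" (3), from world to camera coordinates, as OpenCV has them; the wrist camera has in their place "mount" (4x4, takes a point from camera to tool coordinates, whose origin is the TCP and whose axes are the flange's). Camera axes: x right, y down, z forward; pixel columns grow to the right and rows downward; lengths in m; the calibration is good to about 2 mm. A picture is of the moment at which its call begins: read the wrist's pose just before it. There is no depth.
- job_done(): hands the job in, once; it reports no verdict.
The state is a dict: "clock": time; "joint_pos": joint angles; "joint_vel": joint speeds; "tau": joint torques, N m; "eef_pos": TCP position; "tool_rot": TCP orientation; "ft_force": force on the tool from outside, world axes, zero at the start; "ft_torque": the same for the moment, N m; "grip_width": finger opening in m.
Only numpy, scipy, OpenCV 4.12 (cv2) and the standard library are available. Lean on these libraries where they do the work, as an engineer would, in place of code of your own. Each camera call takes 0.05 s, during which the arm holds its last target.

## Task

Open the wooden drawing-instrument case: flip the sprung metal clip on its front outward and up until it snaps over and stays open, then raise the lid all the way up until it stands about upright. Leave the small things lying round the case where they are.

Things in the scene. Friction and masses are not known exactly. Their poses are not given: they have to be found in the camera images.
- case: wooden case fixed to the table, 100 deep (own x) x 160 wide (own y); closed 130 mm high: base 85, lid 45. Origin at the centre of its underside; own +x points from the front (clip side, facing the robot) to the hinges at the back, z up. The lid's top board, 6 thick, full width, overhangs the front face by 38 mm, above the clip: reach the clip with the tool leaning back, not from straight above
- lid (a joint): lid angle, rad: 0 closed, grows as the lid swings up and back about the far rim, 1.5 at its stop (about upright). It weighs about 0.3 kg; its hinges are stiff (0.4 N m, about 3 N at the clip), so it stays where it is left. The closed clip holds it down
- clip (a joint): clip angle, rad: 0 closed (hooked under a ledge of the base), grows as its lower end swings out to the robot and up, 1.25 at its stop (tab standing out and somewhat up). A spring holds it at either end: past the dead point at about 0.65 it snaps to the open stop; a few newtons at the bar move it. It is hinged on the lid and rises with it; pulling the open clip up lifts the lid
- clip_tab (a point): centre of the rolled grip bar at the end of the clip's flared tab: steel bar 10 mm thick, 26 mm long (along the case's y), both ends free; the tab plate behind it is 16 mm wide. Held by its ends it can turn between the fingers if not squeezed hard. Closed, it lies 49.5 mm in front of the case's front face, 41.5 mm above the table. Site axes turn with the clip; all closed, parallel to the case's
- clip_pivot (a point): axis of the clip's hinge (along the case's y), on the lid, 8 mm in front of the front face, 95 mm above the table when the lid is closed; moves with the lid. The grip bar's centre is 68 mm from this axis
- lid_hinge (a point): axis of the lid's hinges (along the case's y) at the middle of the base's far rim, 85.5 mm above the table; fixed to the case
- eraser: bystander: white rubber eraser in a sleeve, 20x43x12 mm, loose on the table in front of the case; origin at the centre of its underside
- sharpener: bystander: small metal wedge pencil sharpener, 15x26x12 mm, loose on the table in front of the case; origin at the centre of its underside
- ball_pen: bystander: ball pen 10x144x11 mm, loose on the table to the right of the case; origin at the centre of its underside

How it is judged:
By the outcome, as a careful person would: the job done as asked, in the order asked, and still so for the second after the job is handed in, with the robot touching nothing.
It also fails if it takes over 40 s, if anything falls off the work surface, if the arm or the gripper's body presses on something with over 40 N, if the wrist force passes 120 N, or if a joint passes its speed limit or range.

## Working session

There is one attempt and no reset: what is moved stays moved. The work goes in short steps, Python scripts to look and compute and a tool call to move; the robot and the scene stay as the last step left them, time stands still between calls to the robot, and variables do not carry over. Pictures are saved under pics/ and viewed, and the job is handed in when it is done.

Besides the shell and the picture viewer there is one more tool, called after ">>>" as name(argument=value, ...), one argument or row to a line, values as JSON. move_arm: Moves the arm, as the interface text tells. Its arguments: {"type":"object","properties":{"motion":{"type":"array","items":{"type":"array"}}},"required":["motion"]}

```bash
ls; mkdir -p pics; python3 - <<'E'
from workcell import *
import cv2
o=get_obs();print({k:o[k] for k in o})
for n in ["scene","side","wrist"]:
    c=camera(n);cv2.imwrite(f"pics/{n}0.png",c["color"][:,:,::-1]);print(n,{k:c[k] for k in c if k!="color"})
E
```

```text
pics
{'clock': 0.0, 'joint_pos': array([-1.10902796e-05,  2.41398237e-01,  3.71754716e-03,  1.33519641e+00,
        1.77811932e-05,  1.57082141e+00]), 'joint_vel': array([-0.00015903,  0.00012371,  0.0006054 ,  0.00086059,  0.0003219 ,
        0.00045525]), 'tau': array([ 5.50268451e-04, -3.72315860e+01,  2.52406776e+01,  1.67737965e-02,
        2.29149265e-05,  1.14679995e-05]), 'eef_pos': array([ 4.99365893e-01, -1.41515235e-07,  2.30417770e-01]), 'tool_rot': array([ 0.7071192 ,  0.7070936 , -0.00072938, -0.00074195]), 'ft_force': array([-0.00811829, -0.73603279, -0.35323175]), 'ft_torque': array([-0.02735331, -0.02246214, -0.00112516]), 'grip_width': 0.08519516114108332}
scene {'fx': 441.6158394083784, 'fy': 441.6158394083784, 'cx': 281.69064334792137, 'cy': 204.8434524810361, 'distortion': array([-0.1398312,  0.       ,  0.       ,  0.       ,  0.       ]), 'rvec': array([ 2.24305414, -0.83537564,  0.32221419]), 'tvec': array([-0.46421235,  0.29805094,  0.72794233])}
side {'fx': 470.35670813126455, 'fy': 470.35670813126455, 'cx': 278.4930132820548, 'cy': 210.1507719151262, 'distortion': array([-0.127845,  0.      ,  0.      ,  0.      ,  0.      ]), 'rvec': array([ 0.80265054, -2.30443814,  1.41492181]), 'tvec': array([0.39143285, 0.27557376, 0.53254811])}
wrist {'fx': 371.3159001660787, 'fy': 371.3159001660787, 'cx': 279.75231006302295, 'cy': 205.60210454628745, 'distortion': array([0.00557101, 0.        , 0.        , 0.        , 0.        ]), 'mount': array([[-6.85155138e-04, -9.64254805e-01, -2.64975853e-01,
         6.70608351e-02],
       [ 9.99999676e-01, -7.72747681e-04,  2.26325332e-04,
        -1.78714460e-03],
       [-4.22994764e-04, -2.64975612e-01,  9.64255021e-01,
        -1.42956622e-01],
       [ 0.00000000e+00,  0.00000000e+00,  0.00000000e+00,
         1.00000000e+00]])}
```

View pics/scene0.png

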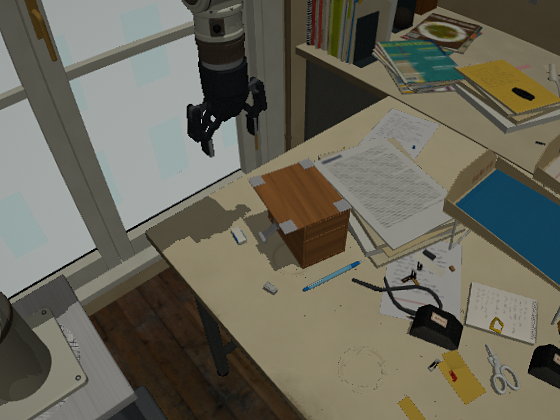

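View pics/side0.png

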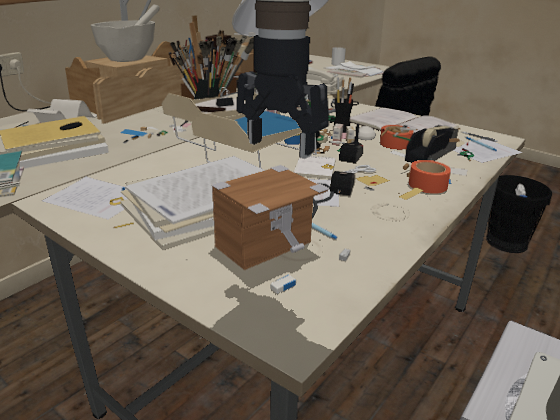

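View pics/wrist0.png

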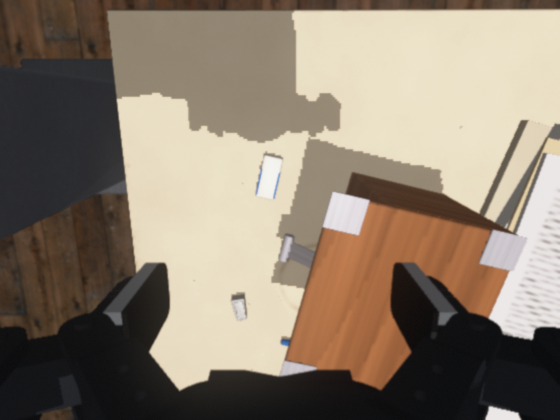

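```bash
python3 - <<'E'
import cv2
a=cv2.imread("pics/scene0.png")[140:300,220:370];cv2.imwrite("pics/s0c.png",cv2.resize(a,None,fx=5,fy=5,interpolation=cv2.INTER_CUBIC)[:600*2][:,:750][:800])
a=cv2.imread("pics/scene0.png")[150:270,230:370];cv2.imwrite("pics/s0c.png",cv2.resize(a,None,fx=5,fy=5,interpolation=cv2.INTER_CUBIC))
a=cv2.imread("pics/side0.png")[160:300,200:360];cv2.imwrite("pics/d0c.png",cv2.resize(a,None,fx=4,fy=4,interpolation=cv2.INTER_CUBIC))
a=cv2.imread("pics/wrist0.png")[140:340,210:330];cv2.imwrite("pics/w0c.png",cv2.resize(a,None,fx=3,fy=3,interpolation=cv2.INTER_CUBIC))
E
```

```text
(no output)
```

View pics/s0c.png

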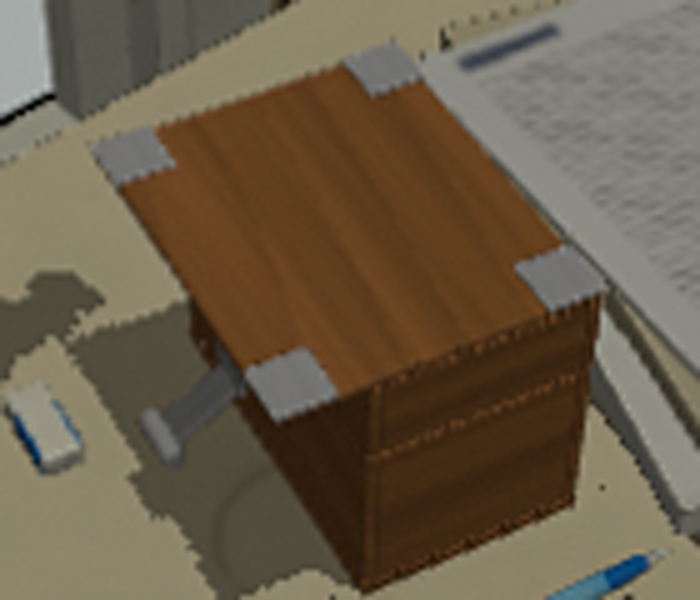

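View pics/d0c.png

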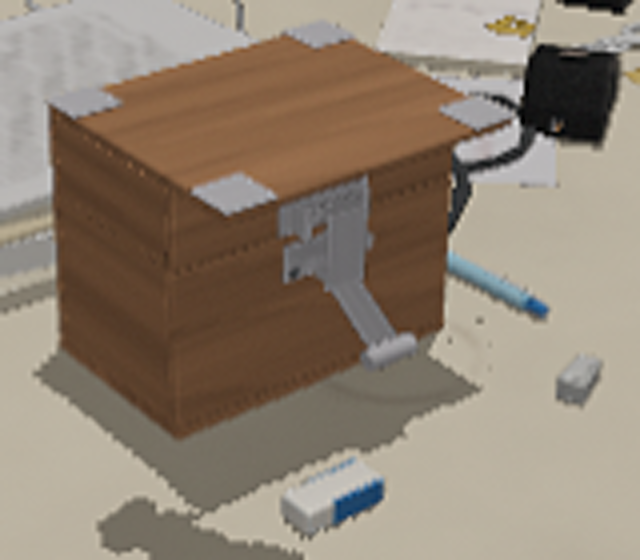

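View pics/w0c.png

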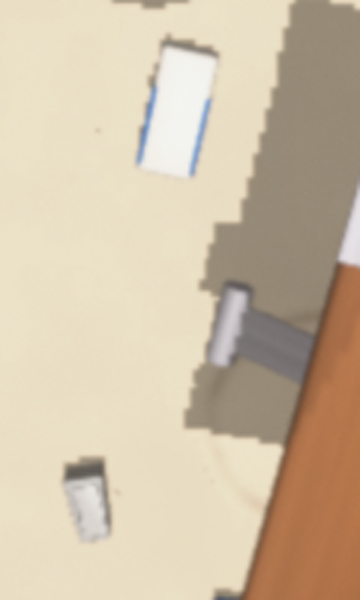

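```bash
cat > h.py <<'E'
from workcell import *
import cv2,numpy as np
from scipy.spatial.transform import Rotation as R
from scipy.optimize import least_squares
def cams():
    pass
def proj(c,P,obs=None):
    P=np.atleast_2d(P).astype(float)
    K=np.array([[c["fx"],0,c["cx"]],[0,c["fy"],c["cy"]],[0,0,1]])
    if "mount" in c:
        T=np.eye(4);T[:3,:3]=R.from_quat(obs["tool_rot"]).as_matrix();T[:3,3]=obs["eef_pos"]
        W=np.linalg.inv(T@c["mount"]);rv=cv2.Rodrigues(W[:3,:3])[0];tv=W[:3,3]
    else: rv,tv=c["rvec"],c["tvec"]
    return cv2.projectPoints(P,np.array(rv,float),np.array(tv,float),K,c["distortion"])[0][:,0]
E
python3 - <<'E'
from h import *
o=get_obs();C={n:camera(n) for n in["scene","side","wrist"]}
tFL=(-.088,.08,.13);tFR=(-.088,-.08,.13);tBL=(.05,.08,.13);tBR=(.05,-.08,.13)
D=[("scene",tFL,248.4,179.6),("scene",tBL,308.4,158.4),("scene",tBR,351,208.4),("scene",tFR,286.6,234),("scene",(-.05,-.08,0),303,268.4),("scene",(.05,-.08,0),344.8,250.6),
("side",tBL,212,185.7),("side",tFL,257.5,213.5),("side",tFR,330,190),("side",tBR,279.5,165.5),("side",(-.05,.08,0),245,269.2),("side",(.05,.08,0),215,247),
("wrist",tFL,332,194),("wrist",tBL,525,236)]
B=[("scene",262.2,237.4),("side",297.5,247.5),("wrist",286.7,248)]
def W(p,q):
    c,s=np.cos(p[2]),np.sin(p[2]);return np.array([p[0]+c*q[0]-s*q[1],p[1]+s*q[0]+c*q[1],q[2]])
def f(p): return np.concatenate([(proj(C[n],W(p,q),o)[0]-[u,v]) for n,q,u,v in D]+[(proj(C[n],W(p,(-.0995,p[3],.0415)),o)[0]-[u,v]) for n,u,v in B])
r=least_squares(f,[.6,-.05,-.3,0],loss="soft_l1");print(r.x,np.degrees(r.x[2]));print(r.fun.reshape(-1,2).round(1))
g=lambda P:np.concatenate([proj(C[n],P,o)[0]-[u,v] for n,u,v in B])
b=least_squares(g,[.45,0,.04]);print("bar tri",b.x,b.fun.round(1));print("bar model",W(r.x,(-.0995,r.x[3],.0415)),"pivot",W(r.x,(-.058,0,.095)),"hinge",W(r.x,(.05,0,.0855)))
# bystanders
def tab(n,u,v,z):
    return least_squares(lambda q:proj(C[n],[q[0],q[1],z],o)[0]-[u,v],[.45,0]).x
for nm,u,v in[("er_tl",210+163/3,140+45/3),("er_tr",210+216/3,140+55/3),("er_br",210+190/3,140+178/3),("er_bl",210+138/3,140+165/3),("sh_t",210+85/3,140+475/3),("sh_b",210+95/3,140+540/3)]: print(nm,tab("wrist",u,v,.012).round(3))
for u,v in [(305,289),(358,263)]:print("pen",tab("scene",u,v,.008).round(3))
E
```

```text
[ 0.60108469 -0.08898625 -0.22386096  0.00076355] -12.826288280777016
[[-0.1  0.5]
 [-0.1  0.3]
 [ 0.4 -1.2]
 [-0.4  0.1]
 [ 0.3  0.9]
 [ 0.3 -0. ]
 [-0.3 -0.2]
 [ 0.5  0.3]
 [-1.1 -1.3]
 [ 0.4  0.1]
 [ 0.1  1.1]
 [-0.3 -0.1]
 [ 0.3 -0.5]
 [-0.3  0.4]
 [ 0.3  0.4]
 [ 0.1  0.4]
 [ 0.1 -0.1]]
bar tri [ 0.50410438 -0.06579121  0.04263623] [ 0.1 -0.   0.1 -0.  -0.  -0.1]
bar model [ 0.50423696 -0.06615317  0.0415    ] pivot [ 0.54453193 -0.07611049  0.095     ] hinge [ 0.64983707 -0.10008604  0.0855    ]
er_tl [0.483 0.019]
er_tr [0.5   0.016]
er_br [ 0.491 -0.026]
er_bl [ 0.474 -0.021]
sh_t [ 0.453 -0.137]
sh_b [ 0.455 -0.163]
pen [ 0.502 -0.197]
pen [ 0.624 -0.221]
```

```bash
python3 - <<'E'
import workcell,cv2
print([n for n in dir(workcell) if n[0]!='_'], getattr(workcell,'pinch_z',None), getattr(workcell,'PINCH_Z',None))
a=cv2.imread("pics/scene0.png")[0:160,160:300];cv2.imwrite("pics/s0g.png",cv2.resize(a,None,fx=3.7,fy=3.7,interpolation=cv2.INTER_CUBIC))
a=cv2.imread("pics/side0.png")[20:165,220:345];b=cv2.convertScaleAbs(cv2.resize(a,None,fx=4,fy=4,interpolation=cv2.INTER_CUBIC),alpha=2.5,beta=20);cv2.imwrite("pics/d0g.png",b)
E
```

```text
['Unreachable', 'camera', 'get_obs', 'job_done', 'pinch_z'] 0.0187 None
```

View pics/s0g.png

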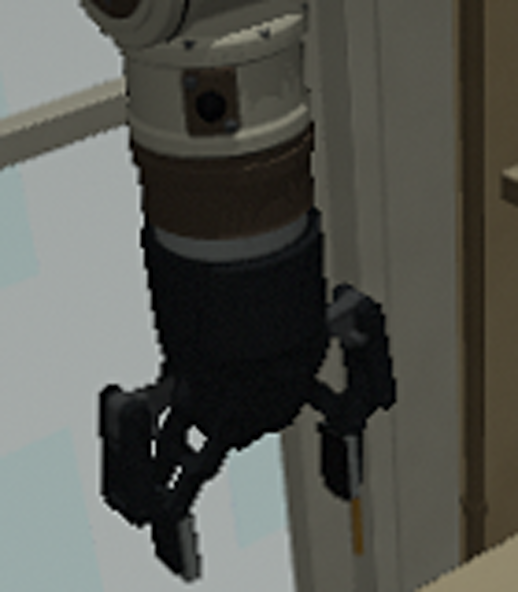

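View pics/d0g.png

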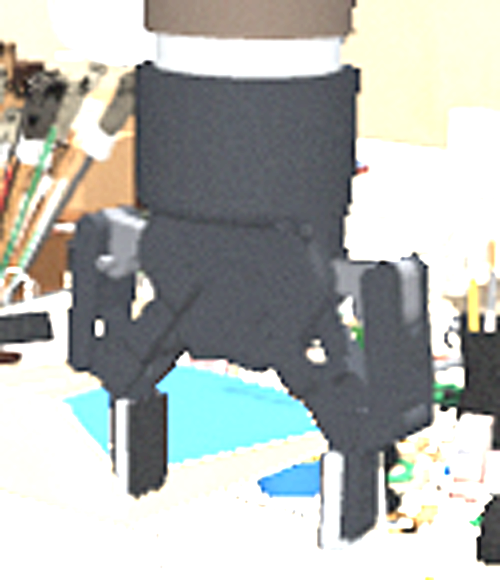

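>>> move_arm(
  motion=[
    [60, [0, 1, -1], 0],
    [60, [0, 2, -2], 0],
    [60, [0, 3, -3], 0],
    [60, [0, 4, -4], 0],
    [60, [0, 5, -4], 0],
    [60, [0, 6, -4], 0],
    [60, [0, 6, -4], 0],
    [60, [0, 6, -4], 0],
    [60, [0, 6, -4], 0],
    [60, [0, 6, -4], 0],
  ],
)

```text
clock: 1.3
eef_pos: [0.6432, -0.0, 0.4232]
tool_rot: [0.707, 0.707, -0.006, -0.006]
ft_force: [0.3, 0.7, 0.3]
grip_width: 0.0604
```

```bash
cat >> h.py <<'E'
def st():
    o=get_obs();M=R.from_quat(o["tool_rot"]).as_matrix()
    print(round(o["clock"],2),"q",o["joint_pos"].round(3),"p",o["eef_pos"].round(4),"F",o["ft_force"].round(1),"w",round(o["grip_width"]*1e3,1));print("x,y,z axes (rows)\n",M.T.round(3))
E
python3 -c "
from h import *
st()"
```

```text
1.3 q [-0.     0.713  1.273  2.148  0.     1.571] p [ 0.6432 -0.      0.4232] F [0.3 0.7 0.3] w 60.4
x,y,z axes (rows)
 [[ 0.     1.     0.   ]
 [ 1.    -0.    -0.018]
 [-0.018  0.    -1.   ]]
```

>>> move_arm(
  motion=[
    [60, [0, -0.5, -1], 0],
    [60, [0, -1, -2], 0],
    [60, [0, -1, -3], 0],
    [60, [0, -1, -4], 0],
    [60, [0, -1, -5], 0],
    [60, [0, -1, -6], 0],
    [60, [0, -1, -7], 0],
    [60, [0, -1, -8], 0],
    [60, [0, -1, -8], 0],
    [60, [0, -1, -8], 0],
  ],
)

```text
clock: 2.3
eef_pos: [0.6258, 0.0, 0.476]
tool_rot: [0.707, 0.707, 0.023, 0.023]
ft_force: [-0.6, -0.1, 0.4]
grip_width: 0.0602
```

```bash
python3 -c "
from h import *
st()"
```

```text
2.3 q [-0.     0.631  1.274  2.149  0.     1.571] p [0.6258 0.     0.476 ] F [-0.6 -0.1  0.4] w 60.2
x,y,z axes (rows)
 [[ 0.     1.     0.   ]
 [ 0.998 -0.     0.065]
 [ 0.065  0.    -0.998]]
```

>>> move_arm(
  motion=[
    [60, [0, -1, -3], 0],
    [60, [0, -2, -6], 0],
    [60, [0, -3, -9], 0],
    [60, [0, -4, -12], 0],
    [60, [0, -4, -12], 0],
    [60, [0, -4, -12], 0],
    [60, [0, -4, -12], 0],
    [60, [0, -4, -12], 0],
    [60, [0, -4, -12], 0],
    [60, [0, -4, -12], 0],
  ],
)

```text
clock: 3.3
eef_pos: [0.6016, -0.0, 0.5325]
tool_rot: [0.705, 0.705, 0.055, 0.055]
ft_force: [-0.3, -0.8, 0.0]
grip_width: 0.06
```

```bash
python3 -c "
from h import *
st()"
```

```text
3.3 q [-0.     0.539  1.274  2.149  0.     1.571] p [ 0.6016 -0.      0.5325] F [-0.3 -0.8  0. ] w 60.0
x,y,z axes (rows)
 [[ 0.     1.     0.   ]
 [ 0.988 -0.     0.156]
 [ 0.156  0.    -0.988]]
```

>>> move_arm(
  motion=[
    [60, [-0.8, -0.2, -1], -0.8],
    [60, [-1.6, -0.5, -2], -1.6],
    [60, [-2.4, -0.7, -3], -2.4],
    [60, [-3.2, -1, -5], -3.2],
    [60, [-3.3, -1.2, -7], -4],
    [60, [-3.3, -2, -9], -4.8],
    [60, [-3.3, -3, -10], -5.6],
    [60, [-3.3, -3, -10], -6.4],
    [60, [-3.3, -3, -10], -7],
    [60, [-3.3, -3, -10], -7],
  ],
)

```text
clock: 4.3
eef_pos: [0.5569, -0.1424, 0.5826]
tool_rot: [0.405, 0.906, 0.039, 0.116]
ft_force: [0.1, 0.0, -0.1]
grip_width: 0.0596
```

```bash
python3 -c "
from h import *
st()"
```

```text
4.3 q [-0.272  0.455  1.274  2.149  0.042  0.573] p [ 0.5569 -0.1424  0.5826] F [ 0.1  0.  -0.1] w 59.6
x,y,z axes (rows)
 [[-0.646  0.742 -0.179]
 [ 0.725  0.669  0.164]
 [ 0.241 -0.024 -0.97 ]]
```

```bash
cat >> h.py <<'E'
def tu(d):
    o=get_obs();M=R.from_quat(o["tool_rot"]).as_matrix();return (M.T@np.array(d)/.05).round(2)
def tgt(p): return tu(np.array(p)-get_obs()["eef_pos"])
E
python3 -c "
from h import *
print(tgt([.49,-.2,1.08]),tgt([.54,-.2,.63]))"
```

```text
[-1.77 -0.11 -9.95] [-0.81 -0.86 -0.97]
```

>>> move_arm(
  motion=[
    [60, [-0.6, -0.6, -1], -0.8],
    [60, [-0.8, -0.8, -2], -1.6],
    [60, [-1, -0.6, -3], -2.4],
    [60, [-1.2, -0.4, -5], -3.2],
    [60, [-1.5, -0.2, -7], -4],
    [60, [-1.8, -0.1, -10], -4.8],
    [60, [-1.8, -0.1, -10], -5.7],
    [60, [-1.8, -0.1, -10], -5.7],
    [60, [-1.8, -0.1, -10], -5.7],
    [60, [-1.8, -0.1, -10], -5.7],
  ],
)

```text
clock: 5.3
eef_pos: [0.5187, -0.1802, 0.623]
tool_rot: [0.122, 0.98, -0.006, 0.159]
ft_force: [0.6, 0.2, 0.1]
grip_width: 0.0601
```

```bash
python3 -c "
from h import *
st()
print(tgt([.43,-.22,1.08]),tu([0,-.05,0]))"
```

```text
5.3 q [-0.37   0.383  1.274  2.149  0.065 -0.113] p [ 0.5187 -0.1802  0.623 ] F [0.6 0.2 0.1] w 60.1
x,y,z axes (rows)
 [[-0.92   0.236 -0.313]
 [ 0.24   0.97   0.027]
 [ 0.31  -0.05  -0.949]]
[-1.42 -0.95 -9.19] [-0.24 -0.97  0.05]
```

>>> move_arm(
  motion=[
    [60, [-0.3, -0.5, -1], 0],
    [60, [-0.6, -0.8, -2], 0],
    [60, [-1, -1, -4], 0],
    [60, [-1.4, -1, -7], 0],
    [60, [-1.4, -1, -9.2], 0],
    [60, [-1.4, -1, -9.2], 0],
    [60, [-1.4, -1, -9.2], 0],
    [60, [-1.4, -1, -9.2], 0],
    [60, [-1.4, -1, -9.2], 0],
    [60, [-1.4, -1, -9.2], 0],
  ],
)

```text
clock: 6.3
eef_pos: [0.4802, -0.2034, 0.6605]
tool_rot: [0.121, 0.973, -0.017, 0.194]
ft_force: [0.4, 0.1, 0.1]
grip_width: 0.0601
```

```bash
python3 -c "
from h import *
st()
print(tgt([.37,-.23,1.08]),tu([0,-.05,0]))"
```

```text
6.3 q [-0.453  0.314  1.274  2.149  0.091 -0.187] p [ 0.4802 -0.2034  0.6605] F [0.4 0.1 0.1] w 60.1
x,y,z axes (rows)
 [[-0.895  0.23  -0.382]
 [ 0.243  0.97   0.013]
 [ 0.373 -0.081 -0.924]]
[-1.35 -0.94 -8.53] [-0.23 -0.97  0.08]
```

>>> move_arm(
  motion=[
    [60, [-0.3, -0.3, -1], 0],
    [60, [-0.6, -0.6, -2], 0],
    [60, [-1, -0.9, -4], 0],
    [60, [-1.4, -0.9, -7], 0],
    [60, [-1.4, -0.9, -9], 0],
    [60, [-1.4, -0.9, -9], 0],
    [60, [-1.4, -0.9, -9], 0],
    [60, [-1.4, -0.9, -9], 0],
    [60, [-1.4, -0.9, -9], 0],
    [60, [-1.4, -0.9, -9], 0],
  ],
)

```text
clock: 7.3
eef_pos: [0.443, -0.213, 0.6961]
tool_rot: [0.123, 0.965, -0.031, 0.228]
ft_force: [1.2, -0.0, 0.1]
grip_width: 0.0599
```

```bash
python3 -c "
from h import *
st()
print(tgt([.33,-.24,1.08]),tu([0,-.05,0]))"
```

```text
7.3 q [-0.519  0.245  1.274  2.149  0.114 -0.24 ] p [ 0.443  -0.213   0.6961] F [ 1.2 -0.   0.1] w 59.9
x,y,z axes (rows)
 [[-0.866  0.223 -0.448]
 [ 0.251  0.968 -0.004]
 [ 0.433 -0.115 -0.894]]
[-1.6  -1.12 -7.78] [-0.22 -0.97  0.12]
```

```bash
python3 -c "
from h import *
o=get_obs();M=R.from_quat(o['tool_rot']).as_matrix()
b=np.array([.5042,-.0660,.0418]);P=b+M@[.003,0,.0165];pre=P-M[:,2]*.09
print(P,pre,tgt(P),tgt(pre))"
```

```text
[ 0.50873948 -0.06723724  0.02570303] [ 0.46980687 -0.05684766  0.10617855] [ 5.51  3.2  12.22] [ 5.51  3.2  10.42]
```

>>> move_arm(
  motion=[
    [50, [0.45, 0.26, 0.85], 0],
    [50, [0.9, 0.52, 1.7], 0],
    [50, [1.35, 0.78, 2.55], 0],
    [50, [1.8, 1.04, 3.4], 0],
    [50, [2.25, 1.3, 4.25], 0],
    [50, [2.7, 1.56, 5.1], 0],
    [50, [3.15, 1.82, 5.95], -0.1],
    [50, [3.6, 2.08, 6.8], -0.2],
    [50, [4.05, 2.34, 7.65], -0.3],
    [50, [4.5, 2.6, 8.5], -0.3],
  ],
)

```text
clock: 8.3
eef_pos: [0.4616, -0.0997, 0.2668]
tool_rot: [0.107, 0.967, -0.035, 0.228]
ft_force: [1.2, -0.3, 0.6]
grip_width: 0.0498
```

```bash
python3 -c "
from h import *
st()
o=get_obs();M=R.from_quat(o['tool_rot']).as_matrix()
b=np.array([.5042,-.0660,.0418]);P=b+M@[.003,0,.0165];pre=P-M[:,2]*.09
print(P,pre,tgt(P),tgt(pre))"
```

```text
8.3 q [-0.193 -0.18  -0.452  0.835 -0.03   0.021] p [ 0.4616 -0.0997  0.2668] F [ 1.2 -0.3  0.6] w 49.8
x,y,z axes (rows)
 [[-0.873  0.192 -0.448]
 [ 0.223  0.975 -0.018]
 [ 0.433 -0.116 -0.894]]
[ 0.50873036 -0.06733502  0.02570828] [ 0.46973188 -0.05691356  0.10614777] [1.46 0.93 4.64] [1.46 0.93 2.84]
```

>>> move_arm(
  motion=[
    [50, [0.4, 0.2, 0.7], 0],
    [50, [0.8, 0.5, 1.4], 0],
    [50, [1.2, 0.8, 2.1], 0],
    [50, [1.46, 0.93, 2.6], 0],
    [50, [1.46, 0.93, 3], 0],
    [50, [1.46, 0.93, 3.4], 0],
    [50, [1.46, 0.93, 3.6], 0],
    [50, [1.46, 0.93, 3.6], 0],
    [50, [1.46, 0.93, 3.6], 0],
    [50, [1.46, 0.93, 3.6], 0],
  ],
)

```text
clock: 9.3
eef_pos: [0.4872, -0.062, 0.0753]
tool_rot: [0.108, 0.967, -0.035, 0.228]
ft_force: [0.5, -0.4, 0.9]
grip_width: 0.0498
```

```bash
python3 -c "
from h import *
st()
o=get_obs();M=R.from_quat(o['tool_rot']).as_matrix()
b=np.array([.5042,-.0660,.0418]);P=b+M@[.003,0,.0165];pre=P-M[:,2]*.09
print(P,tgt(P))
for n in ['wrist','side']:
    c=camera(n);u=proj(c,np.array([b,P]),o);print(u)
    im=c['color'][:,:,::-1].copy()
    if n=='side': x,y=200,100;im=im[y:y+200,x:x+180];s=3
    else: s=1.4
    cv2.imwrite('pics/%s1.png'%n,cv2.resize(im,None,fx=s,fy=s,interpolation=cv2.INTER_CUBIC))
"
```

```text
9.3 q [-0.075  0.107 -0.762  0.242 -0.083  0.127] p [ 0.4872 -0.062   0.0753] F [ 0.5 -0.4  0.9] w 49.8
x,y,z axes (rows)
 [[-0.873  0.192 -0.449]
 [ 0.224  0.974 -0.018]
 [ 0.434 -0.116 -0.893]]
[ 0.50874831 -0.06733703  0.02571351] [0.05 0.01 1.08]
[[281.50539177 240.87070928]
 [281.3983701  225.36486302]]
[[297.57972794 247.8040392 ]
 [295.59256358 254.28231027]]
```

View pics/wrist1.png

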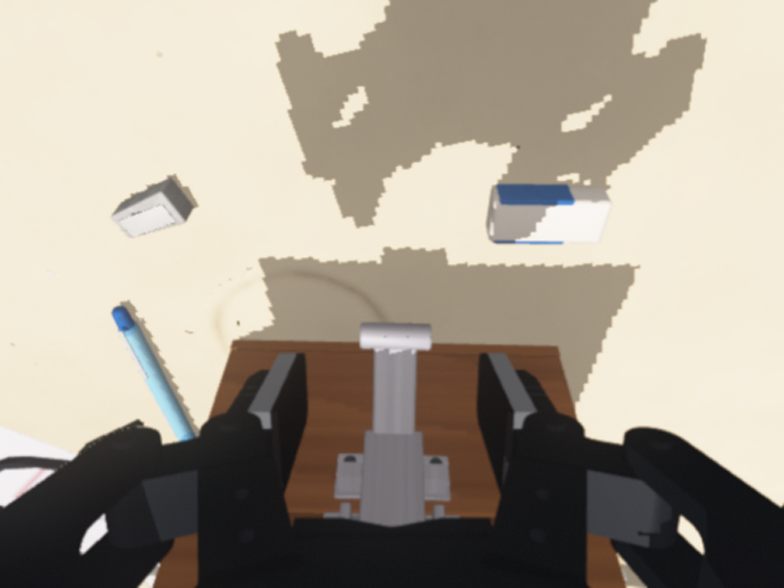

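View pics/side1.png

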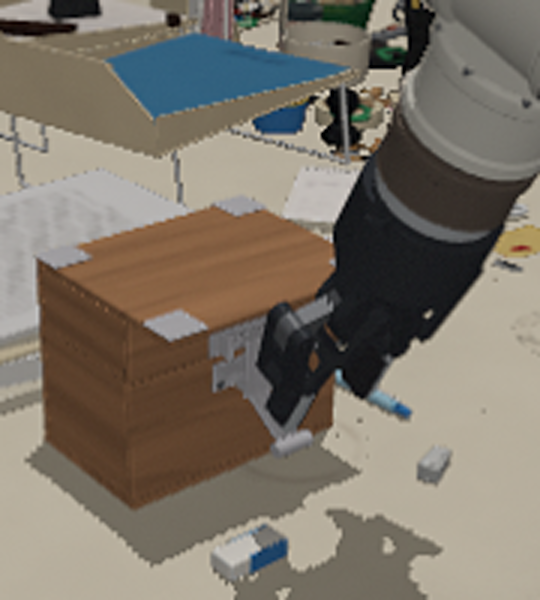

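>>> move_arm(
  motion=[
    [50, [0.05, 0, 0.3], 0],
    [50, [0.05, 0, 0.6], 0],
    [50, [0.05, 0, 0.9], 0],
    [50, [0.05, 0, 1.08], 0],
    [50, [0.05, 0, 1.08], 0],
    [36, [0.05, 0, 1.08], 0],
    [26, [0.05, 0, 1.08], 0],
    [10, [0.05, 0, 1.08], 0],
    [10, [0.05, 0, 1.08], 0],
    [10, [0.05, 0, 1.08], 0],
  ],
)

```text
clock: 10.4
eef_pos: [0.5084, -0.067, 0.0255]
tool_rot: [0.107, 0.967, -0.034, 0.228]
ft_force: [0.3, 4.5, 4.9]
grip_width: 0.0242
```

```bash
python3 -c "
from h import *
st()
for n in ['wrist','side']:
    c=camera(n)
    im=c['color'][:,:,::-1].copy()
    if n=='side': x,y=200,100;im=im[y:y+200,x:x+180];s=3
    else: s=1;
    cv2.imwrite('pics/%s2.png'%n,cv2.resize(im,None,fx=s,fy=s,interpolation=cv2.INTER_CUBIC))
"
```

```text
10.4 q [-0.086  0.253 -0.774  0.084 -0.077  0.117] p [ 0.5084 -0.067   0.0255] F [0.3 4.5 4.9] w 24.2
x,y,z axes (rows)
 [[-0.873  0.191 -0.449]
 [ 0.222  0.975 -0.017]
 [ 0.434 -0.114 -0.893]]
```

View pics/wrist2.png

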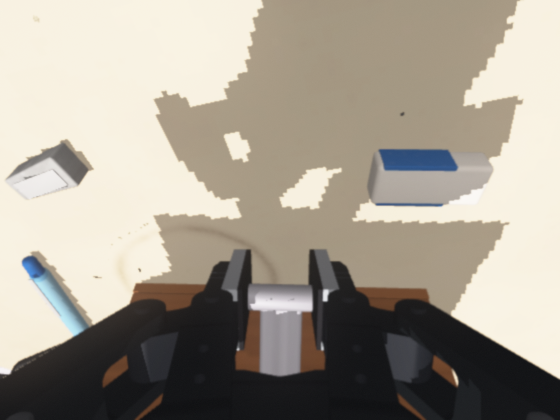

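View pics/side2.png

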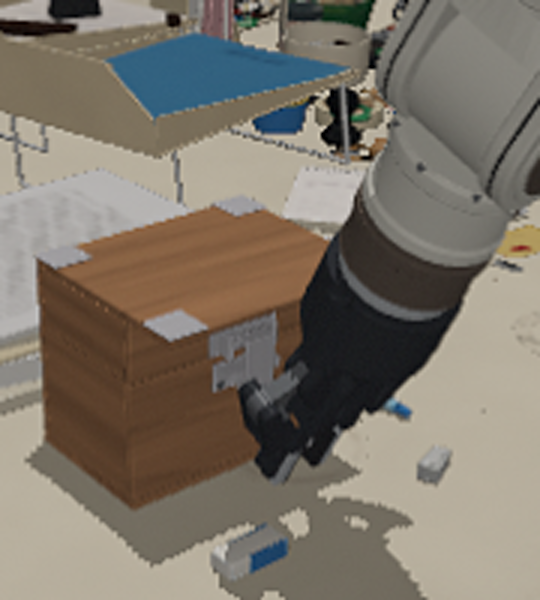

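```bash
cat >> h.py <<'E'
yaw=-.22386; ex=np.array([np.cos(yaw),np.sin(yaw),0]); ez=np.array([0,0,1.])
def barown(lid,clip):
    # returns own (x,z) of bar for lid,clip
    def rot(v,t): # opening sense: front(-x) goes up
        u,z=-v[0],v[1];c,s=np.cos(t),np.sin(t);return np.array([-(u*c-z*s),u*s+z*c])
    piv=np.array([-.058,.095]);h=np.array([.05,.0855]);b=np.array([-.0995,.0415])
    b=piv+rot(b-piv,clip);return h+rot(b-h,lid)
E
python3 -c "
from h import *
b0=barown(0,0)
for t in [.1,.22,.34,.46,.58,.70,.82,.94,1.06,1.15,1.2]:
    d=barown(0,t)-b0;print(t,barown(0,t),tu(ex*d[0]+ez*d[1]))"
```

```text
0.1 [-0.10463376  0.04591036] [ 0.05 -0.   -0.12]
0.22 [-0.11017503  0.05184602] [ 0.1  -0.   -0.28]
0.34 [-0.11496588  0.05840234] [ 0.12 -0.01 -0.44]
0.46 [-0.1189374   0.06548504] [ 0.13 -0.01 -0.6 ]
0.58 [-0.12203248  0.07299224] [ 0.12 -0.01 -0.77]
0.7 [-0.1242066   0.08081598] [ 0.09 -0.01 -0.92]
0.82 [-0.12542848  0.08884372] [ 0.04 -0.02 -1.08]
0.94 [-0.12568056  0.09696   ] [-0.03 -0.02 -1.23]
1.06 [-0.12495921  0.1050481 ] [-0.12 -0.02 -1.36]
1.15 [-0.1237851   0.11102563] [-0.19 -0.02 -1.46]
1.2 [-0.12290194  0.11429348] [-0.24 -0.02 -1.51]
```

>>> move_arm(
  motion=[
    [10, [0.05, 0, -0.12], 0],
    [10, [0.1, 0, -0.28], 0],
    [10, [0.12, 0, -0.44], 0],
    [10, [0.13, 0, -0.6], 0],
    [10, [0.12, 0, -0.77], 0],
    [10, [0.09, 0, -0.92], 0],
    [10, [0.04, 0, -1.08], 0],
    [10, [-0.03, 0, -1.23], 0],
    [10, [-0.12, 0, -1.36], 0],
    [10, [-0.2, 0, -1.46], 0],
  ],
)

```text
clock: 11.5
eef_pos: [0.4849, -0.0608, 0.0949]
tool_rot: [0.107, 0.967, -0.034, 0.227]
ft_force: [1.8, 3.9, -3.0]
grip_width: 0.0236
```

```bash
python3 -c "
from h import *
st()
for n in ['wrist','side','scene']:
    c=camera(n)
    im=c['color'][:,:,::-1].copy()
    if n=='side': x,y=200,100;im=im[y:y+200,x:x+180];s=3
    elif n=='scene': im=im[100:300,180:380];s=3
    else: s=1;
    cv2.imwrite('pics/%s3.png'%n,cv2.resize(im,None,fx=s,fy=s,interpolation=cv2.INTER_CUBIC))
"
```

```text
11.5 q [-0.073  0.064 -0.737  0.312 -0.083  0.128] p [ 0.4849 -0.0608  0.0949] F [ 1.8  3.9 -3. ] w 23.6
x,y,z axes (rows)
 [[-0.874  0.192 -0.447]
 [ 0.223  0.975 -0.018]
 [ 0.433 -0.115 -0.894]]
```

View pics/wrist3.png

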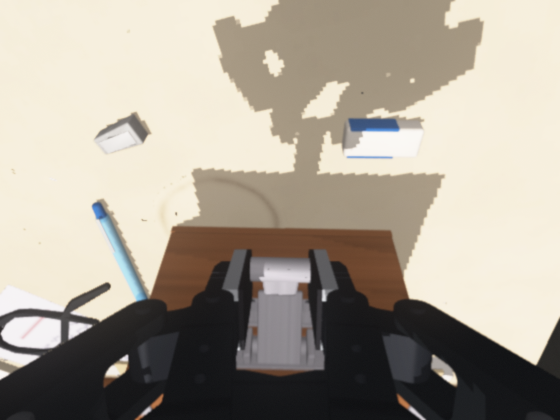

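View pics/side3.png

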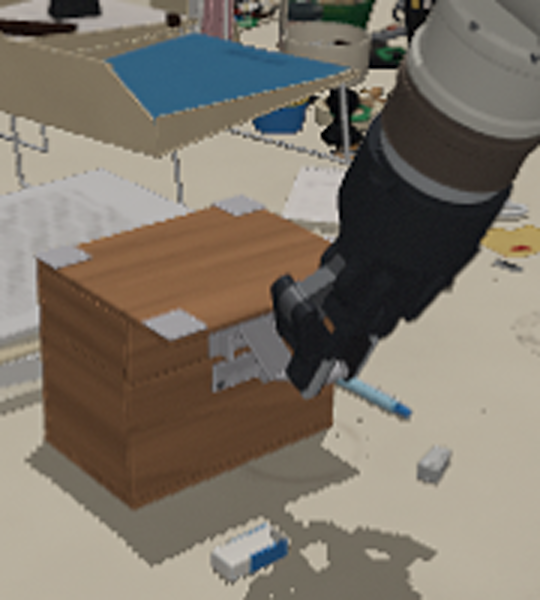

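```bash
python3 -c "
from h import *
o=get_obs();c=camera('wrist');O=np.array([.60108,-.08899,0])
ey=np.array([-np.sin(yaw),np.cos(yaw),0])
for t in [.3,.5,.7,.8,.9,1.0,1.1,1.15,1.2,1.25]:
    b=barown(0,t);W=O+ex*b[0]+ez*b[1]+ey*.0008;M=R.from_quat(o['tool_rot']).as_matrix();print(t,proj(c,W,o)[0].round(1),(M.T@(W-o['eef_pos'])*1e3).round(1))
im=c['color'][210:330,210:350,::-1];cv2.imwrite('pics/w3c.png',cv2.resize(im,None,fx=5,fy=5,interpolation=cv2.INTER_CUBIC))
"
```

```text
0.3 [280.2 218.7] [11.7 -0.2 37.1]
0.5 [279.7 225.9] [12.4 -0.4 23.6]
0.7 [279.2 240. ] [10.3 -0.6 10.2]
0.8 [278.9 249.8] [ 8.3 -0.7  3.8]
0.9 [278.5 261.5] [ 5.6 -0.8 -2.5]
1.0 [278.2 275.2] [ 2.4 -1.  -8.4]
1.1 [277.8 290.7] [ -1.5  -1.1 -14. ]
1.15 [277.7 299.1] [ -3.6  -1.1 -16.6]
1.2 [277.5 307.9] [ -5.9  -1.2 -19.1]
1.25 [277.3 317.1] [ -8.2  -1.2 -21.5]
```

View pics/w3c.png

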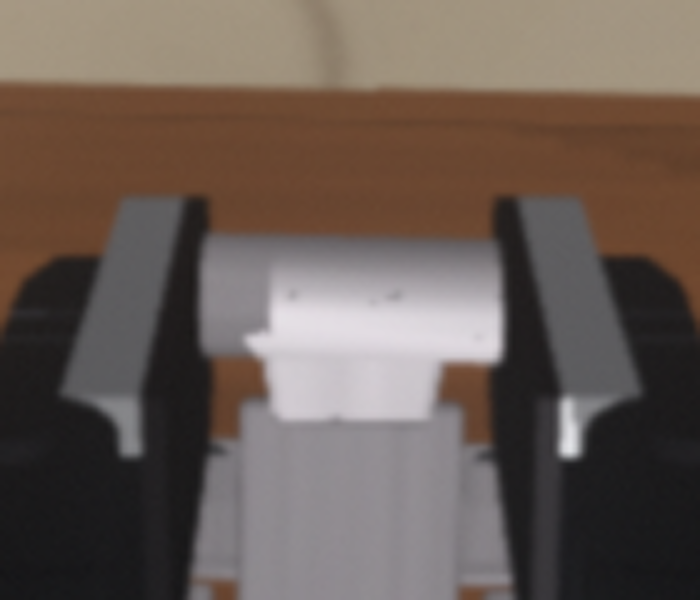

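>>> move_arm(
  motion=[
    [30, [0, 0, 0], 0],
    [40, [0, 0, 0], 0],
    [45, [0, 0, 0], 0],
    [45, [0, 0, 0], 0],
    [45, [0, 0, 0], 0],
    [45, [-0.05, 0, 0], 0],
    [45, [-0.1, -0.02, 0], 0],
    [45, [-0.16, -0.02, 0], 0],
    [45, [-0.16, -0.02, -0.03], 0],
    [45, [-0.16, -0.02, -0.03], 0],
  ],
)

```text
clock: 12.7
eef_pos: [0.4914, -0.0636, 0.0999]
tool_rot: [0.107, 0.967, -0.035, 0.228]
ft_force: [-0.1, 0.2, 0.5]
grip_width: 0.045
```

```bash
python3 -c "
from h import *
st()
o=get_obs();c=camera('wrist');O=np.array([.60108,-.08899,0])
ey=np.array([-np.sin(yaw),np.cos(yaw),0])
for t in [1.1,1.2,1.25]:
    b=barown(0,t);W=O+ex*b[0]+ez*b[1]+ey*.0008;M=R.from_quat(o['tool_rot']).as_matrix();print(t,proj(c,W,o)[0].round(1),(M.T@(W-o['eef_pos'])*1e3).round(1))
im=c['color'][200:340,190:370,::-1];cv2.imwrite('pics/w4c.png',cv2.resize(im,None,fx=4,fy=4,interpolation=cv2.INTER_CUBIC))
c=camera('side');im=c['color'][100:300,200:380,::-1];cv2.imwrite('pics/d4c.png',cv2.resize(im,None,fx=3,fy=3,interpolation=cv2.INTER_CUBIC))
"
```

```text
12.7 q [-0.079  0.068 -0.717  0.328 -0.082  0.124] p [ 0.4914 -0.0636  0.0999] F [-0.1  0.2  0.5] w 45.0
x,y,z axes (rows)
 [[-0.873  0.192 -0.448]
 [ 0.224  0.975 -0.018]
 [ 0.433 -0.116 -0.894]]
1.1 [281.1 268.4] [  7.1   0.2 -12.4]
1.2 [280.8 285.1] [  2.8   0.1 -17.5]
1.25 [280.7 294. ] [  0.4   0.  -19.9]
```

View pics/w4c.png

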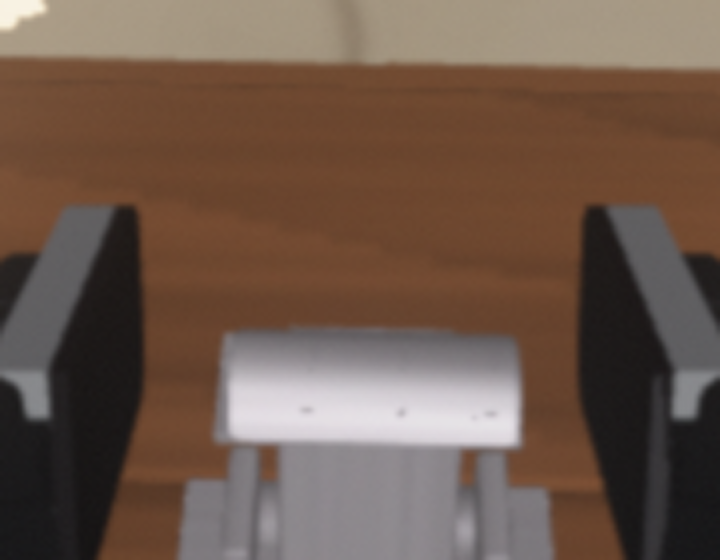

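View pics/d4c.png

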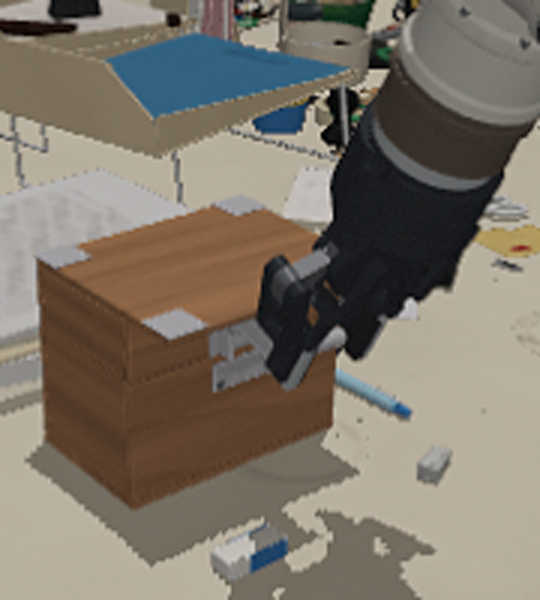

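```bash
python3 -c "
from h import *
b0=barown(0,1.25)
for t in [.04,.1,.16,.22,.28,.35,.5,1,1.5]:
    d=barown(t,1.25)-b0;print(t,tu(ex*d[0]+ez*d[1]))"
```

```text
0.04 [-0.09 -0.   -0.11]
0.1 [-0.22 -0.01 -0.27]
0.16 [-0.37 -0.01 -0.42]
0.22 [-0.53 -0.01 -0.56]
0.28 [-0.69 -0.02 -0.69]
0.35 [-0.89 -0.02 -0.83]
0.5 [-1.35 -0.03 -1.08]
1 [-3.06 -0.04 -1.37]
1.5 [-4.7  -0.04 -0.82]
```

>>> move_arm(
  motion=[
    [25, [0, 0, 0], 0],
    [10, [0, 0, 0], 0],
    [10, [0, 0, 0], 0],
    [10, [0, 0, 0], 0],
    [10, [-0.09, 0, -0.11], 0],
    [10, [-0.22, -0.01, -0.27], 0],
    [10, [-0.37, -0.01, -0.42], 0],
    [10, [-0.53, -0.01, -0.56], 0],
    [10, [-0.69, -0.02, -0.69], 0],
    [10, [-0.89, -0.02, -0.83], 0],
  ],
)

```text
clock: 13.8
eef_pos: [0.5108, -0.0675, 0.1553]
tool_rot: [0.107, 0.968, -0.034, 0.226]
ft_force: [6.3, 3.6, -8.8]
grip_width: 0.0239
```

```bash
cat >> h.py <<'E'
def look(k,full=False):
    st()
    c=camera('wrist');im=c['color'][:,:,::-1];cv2.imwrite(f'pics/w{k}.png',im)
    c=camera('side');im=c['color'][80:300,190:390,::-1];cv2.imwrite(f'pics/d{k}.png',cv2.resize(im,None,fx=2.7,fy=2.7,interpolation=cv2.INTER_CUBIC))
E
python3 -c "
from h import *
look(5)
b0=barown(.35,1.25)
for t in [.45,.55,.65,.75,.85,.95,1.05,1.15,1.25,1.35,1.42,1.5]:
    d=barown(t,1.25)-b0;print(t,tu(ex*d[0]+ez*d[1]))"
```

```text
13.8 q [-0.086  0.021 -0.583  0.512 -0.077  0.116] p [ 0.5108 -0.0675  0.1553] F [ 6.3  3.6 -8.8] w 23.9
x,y,z axes (rows)
 [[-0.875  0.192 -0.444]
 [ 0.222  0.975 -0.017]
 [ 0.43  -0.114 -0.896]]
0.45 [-0.3  -0.   -0.17]
0.55 [-0.62 -0.01 -0.32]
0.65 [-0.95 -0.01 -0.43]
0.75 [-1.29 -0.02 -0.51]
0.85 [-1.64 -0.02 -0.55]
0.95 [-1.99 -0.02 -0.56]
1.05 [-2.34 -0.02 -0.53]
1.15 [-2.68 -0.03 -0.47]
1.25 [-3.02 -0.03 -0.38]
1.35 [-3.34 -0.03 -0.25]
1.42 [-3.56 -0.03 -0.14]
1.5 [-3.8  -0.03  0.  ]
```

View pics/w5.png

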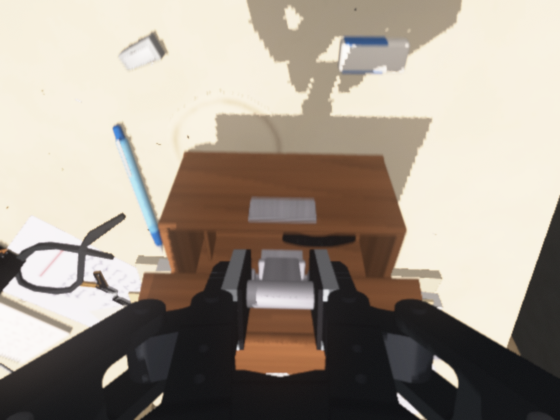

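View pics/d5.png

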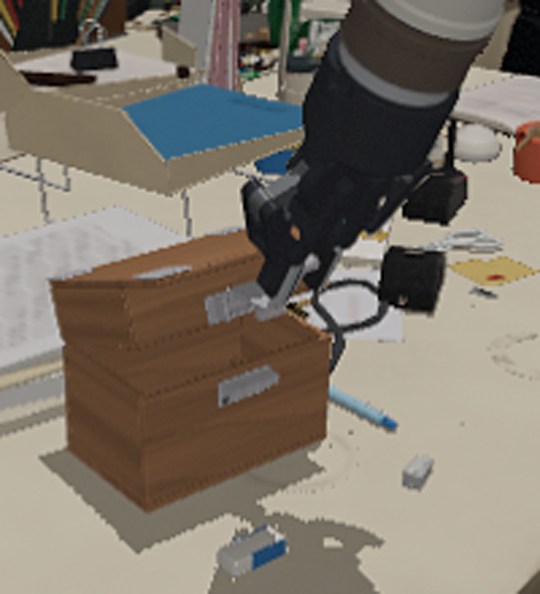

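>>> move_arm(
  motion=[
    [10, [-0.3, 0, -0.17], 0],
    [10, [-0.62, -0.01, -0.32], 0],
    [10, [-0.95, -0.01, -0.43], 0],
    [10, [-1.29, -0.02, -0.51], 0],
    [10, [-1.64, -0.02, -0.55], 0],
    [10, [-1.99, -0.02, -0.56], 0],
    [10, [-2.34, -0.02, -0.53], 0],
    [10, [-2.68, -0.03, -0.47], 0],
    [10, [-3.02, -0.03, -0.38], 0],
    [10, [-3.02, -0.03, -0.38], 0],
  ],
)

```text
clock: 14.9
eef_pos: [0.6369, -0.0977, 0.2421]
tool_rot: [0.108, 0.967, -0.035, 0.229]
ft_force: [2.4, 0.4, 0.6]
grip_width: 0.0215
```

```bash
python3 -c "
from h import *
look(6)
b0=barown(1.25,1.25)
for t in [1.35,1.42,1.5]:
    d=barown(t,1.25)-b0;print(t,tu(ex*d[0]+ez*d[1]))"
```

```text
14.9 q [-0.122  0.186 -0.15   0.771 -0.064  0.086] p [ 0.6369 -0.0977  0.2421] F [2.4 0.4 0.6] w 21.5
x,y,z axes (rows)
 [[-0.872  0.193 -0.45 ]
 [ 0.226  0.974 -0.019]
 [ 0.435 -0.118 -0.893]]
1.35 [-0.32  0.    0.13]
1.42 [-0.54  0.    0.24]
1.5 [-0.78  0.    0.38]
```

View pics/w6.png

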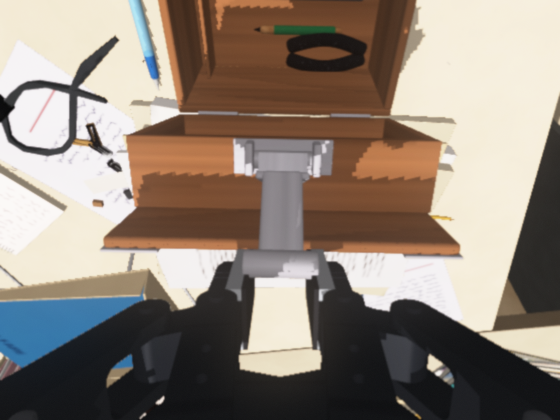

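View pics/d6.png

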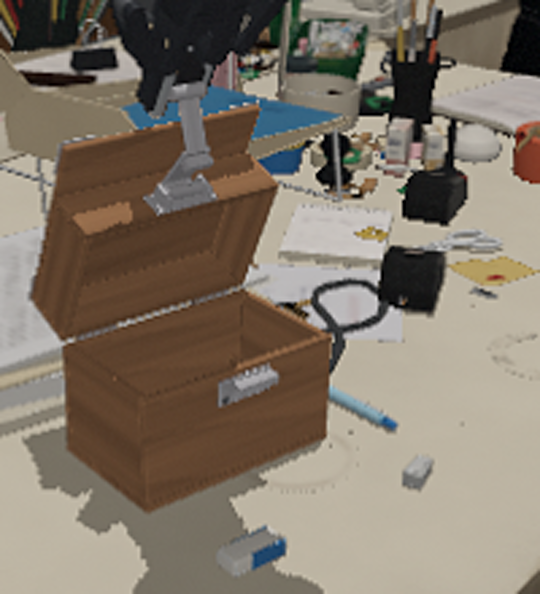

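>>> move_arm(
  motion=[
    [10, [-0.1, 0, 0.03], 0],
    [10, [-0.2, 0, 0.08], 0],
    [10, [-0.32, 0, 0.13], 0],
    [10, [-0.43, 0, 0.18], 0],
    [10, [-0.54, 0, 0.24], 0],
    [10, [-0.66, 0, 0.31], 0],
    [10, [-0.78, 0, 0.38], 0],
    [10, [-0.88, 0, 0.43], 0],
    [10, [-0.94, 0, 0.45], 0],
    [10, [-0.94, 0, 0.45], 0],
  ],
)

```text
clock: 16.0
eef_pos: [0.6866, -0.1092, 0.2434]
tool_rot: [0.108, 0.967, -0.035, 0.229]
ft_force: [-1.0, -2.3, 5.3]
grip_width: 0.021
```

```bash
python3 -c "
from h import *
look(7)
c=camera('scene');im=c['color'][60:280,200:400,::-1];cv2.imwrite('pics/s7.png',cv2.resize(im,None,fx=2.7,fy=2.7,interpolation=cv2.INTER_CUBIC))
"
```

```text
16.0 q [-0.132  0.284 -0.019  0.804 -0.06   0.077] p [ 0.6866 -0.1092  0.2434] F [-1.  -2.3  5.3] w 21.0
x,y,z axes (rows)
 [[-0.872  0.193 -0.45 ]
 [ 0.225  0.974 -0.019]
 [ 0.435 -0.118 -0.893]]
```

View pics/w7.png

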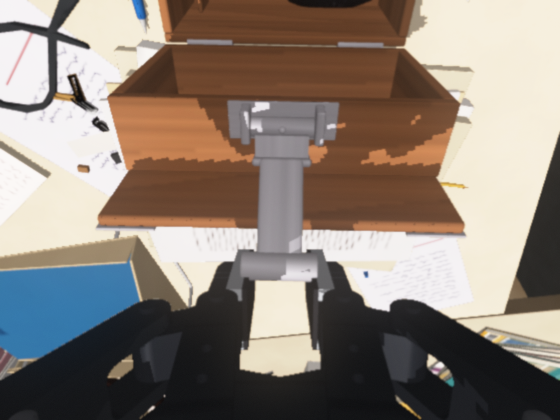

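View pics/d7.png

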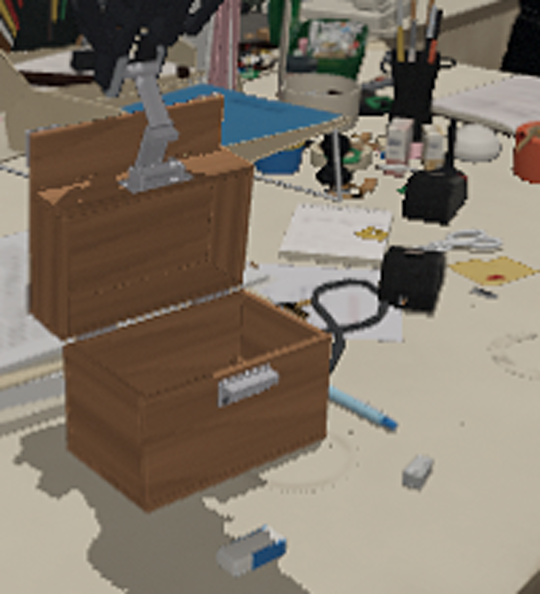

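View pics/s7.png

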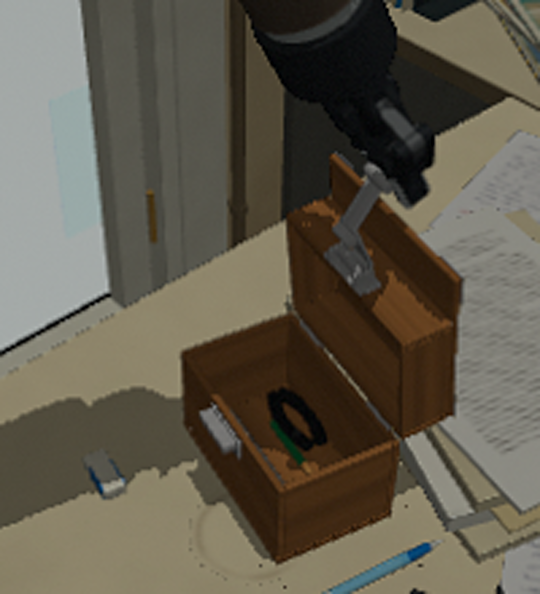

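```bash
cat >> h.py <<'E'
O=np.array([.60108,-.08899,0]);ey=np.array([-np.sin(yaw),np.cos(yaw),0])
def lidpt(q,t):
    u,z=-(q[0]-.05),q[2]-.0855;c,s=np.cos(t),np.sin(t);x,zz=.05-(u*c-z*s),.0855+u*s+z*c
    return O+ex*x+ey*q[1]+ez*zz
E
python3 -c "
from h import *
c=camera('side');d=camera('scene')
for t in [1.3,1.35,1.4,1.45,1.5]:
    P=[lidpt((-.088,y,.13),t) for y in(.08,-.08)]+[lidpt((-.05,-.08,.085),t)]
    print(t,((proj(c,P)-[190,80])*2.7).round(0).tolist(),((proj(d,P)-[200,60])*2.7).round(0).tolist())
o=get_obs();w=camera('wrist')
for cl in [.7,.9,1.1,1.25]:
  for t in[1.4,1.5]:
    b=barown(t,cl);W=O+ex*b[0]+ez*b[1]+ey*.0008;M=R.from_quat(o['tool_rot']).as_matrix();print(cl,t,proj(w,W,o)[0].round(0),(M.T@(W-o['eef_pos'])*1e3).round(1),((proj(c,W)-[190,80])*2.7).round(0))
"
```

```text
1.3 [[47.0, 138.0], [241.0, 97.0], [269.0, 175.0]] [[304.0, 157.0], [432.0, 284.0], [382.0, 357.0]]
1.35 [[41.0, 136.0], [234.0, 95.0], [265.0, 171.0]] [[312.0, 154.0], [441.0, 281.0], [388.0, 353.0]]
1.4 [[35.0, 135.0], [228.0, 94.0], [260.0, 168.0]] [[321.0, 153.0], [450.0, 279.0], [395.0, 349.0]]
1.45 [[30.0, 134.0], [221.0, 94.0], [256.0, 165.0]] [[329.0, 151.0], [459.0, 277.0], [401.0, 346.0]]
1.5 [[24.0, 133.0], [215.0, 94.0], [251.0, 163.0]] [[337.0, 150.0], [468.0, 275.0], [408.0, 343.0]]
0.7 1.4 [285. 142.] [ 58.4   1.  -44. ] [[184.  92.]]
0.7 1.5 [284. 197.] [ 41.9   1.  -38.5] [[168.  83.]]
0.9 1.4 [284. 189.] [ 45.1   1.  -41.5] [[172.  82.]]
0.9 1.5 [284. 235.] [ 28.9   1.  -34.7] [[156.  75.]]
1.1 1.4 [284. 225.] [ 32.6   1.  -36.4] [[160.  76.]]
1.1 1.5 [284. 262.] [ 17.    1.1 -28.4] [[144.  71.]]
1.25 1.4 [284. 245.] [ 24.    1.1 -31. ] [[151.  74.]]
1.25 1.5 [284. 276.] [  8.9   1.1 -22.2] [[136.  70.]]
```

```bash
python3 -c "
from h import *
p=get_obs()['eef_pos']-O;print(p@ex,p@ey)
print(tu(-.043*ex),tu(-.043*ex-.031*ez),tu(.01*ex))"
```

```text
0.08771897392764466 -0.000667666538931644
[ 0.77 -0.   -0.39] [1.05 0.01 0.17] [-0.18  0.    0.09]
```

>>> move_arm(
  motion=[
    [30, [0, 0, 0], 0],
    [45, [0, 0, 0], 0],
    [55, [0, 0, 0], 0],
    [55, [0, 0, 0], 0],
    [55, [0.25, 0, -0.13], 0],
    [55, [0.5, 0, -0.26], 0],
    [55, [0.77, 0, -0.39], 0],
    [55, [0.92, 0, -0.1], 0],
    [55, [1.05, 0, 0.17], 0],
    [55, [1.05, 0, 0.17], 0],
  ],
)

```text
clock: 17.3
eef_pos: [0.6418, -0.0985, 0.208]
tool_rot: [0.107, 0.968, -0.034, 0.225]
ft_force: [-0.9, -0.6, -0.5]
grip_width: 0.055
```

```bash
python3 -c "
from h import *
look(8)
p=get_obs()['eef_pos']-O;print(p@ex,p@ey)
print(tu(.01*ex))
"
```

```text
17.3 q [-0.124  0.224 -0.191  0.7   -0.061  0.083] p [ 0.6418 -0.0985  0.208 ] F [-0.9 -0.6 -0.5] w 55.0
x,y,z axes (rows)
 [[-0.876  0.192 -0.443]
 [ 0.223  0.975 -0.018]
 [ 0.428 -0.115 -0.896]]
0.043746781401725984 -0.00017046962203850016
[-0.18  0.    0.09]
```

View pics/w8.png

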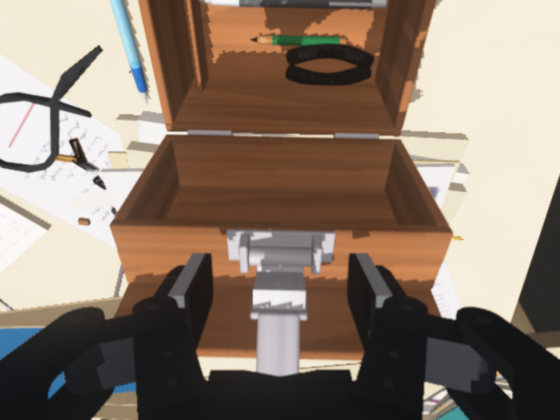

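View pics/d8.png

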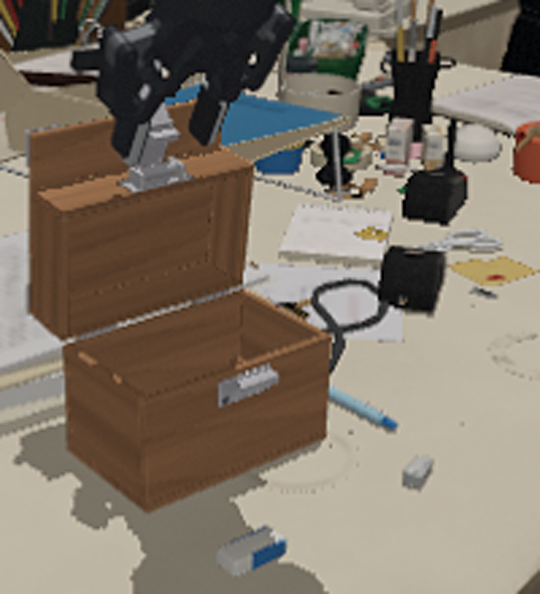

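>>> move_arm(
  motion=[
    [55, [-0.1, 0, 0.05], 0],
    [55, [-0.2, 0, 0.1], 0],
    [55, [-0.3, 0, 0.15], 0],
    [55, [-0.36, 0, 0.18], 0],
    [55, [-0.4, 0, 0.2], 0],
    [55, [-0.43, 0, 0.22], 0],
    [55, [-0.46, 0, 0.23], 0],
    [55, [-0.49, 0, 0.25], 0],
    [55, [-0.52, 0, 0.26], 0],
    [55, [-0.52, 0, 0.26], 0],
  ],
)

```text
clock: 18.4
eef_pos: [0.6715, -0.1054, 0.2102]
tool_rot: [0.107, 0.967, -0.035, 0.227]
ft_force: [-1.4, 0.1, -1.1]
grip_width: 0.055
```

```bash
python3 -c "
from h import *
look(9)
p=get_obs()['eef_pos']-O;print(p@ex,p@ey)
print(tu(.01*ex))
"
```

```text
18.4 q [-0.129  0.278 -0.114  0.719 -0.059  0.078] p [ 0.6715 -0.1054  0.2102] F [-1.4  0.1 -1.1] w 55.0
x,y,z axes (rows)
 [[-0.874  0.192 -0.446]
 [ 0.224  0.975 -0.018]
 [ 0.431 -0.116 -0.895]]
0.07228244994043331 -0.00041836157173679513
[-0.18  0.    0.09]
```

View pics/d9.png

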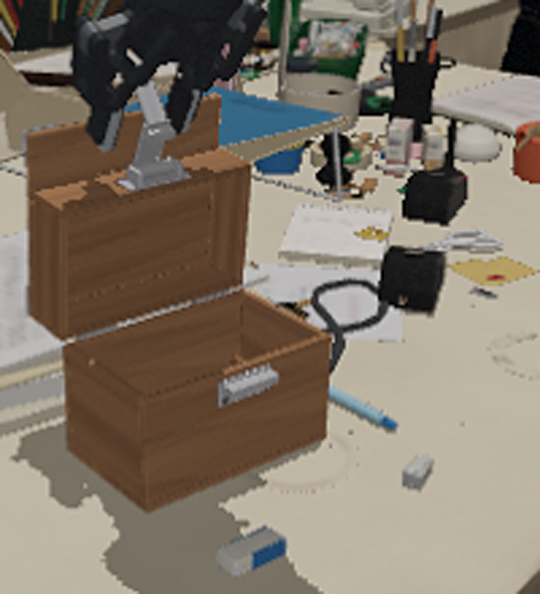

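>>> move_arm(
  motion=[
    [55, [-0.01, 0, 0.005], 0],
    [55, [-0.02, 0, 0.01], 0],
    [55, [-0.03, 0, 0.015], 0],
    [55, [-0.04, 0, 0.02], 0],
    [55, [-0.05, 0, 0.025], 0],
    [55, [-0.06, 0, 0.03], 0],
    [55, [-0.07, 0, 0.035], 0],
    [55, [-0.08, 0, 0.04], 0],
    [55, [-0.09, 0, 0.045], 0],
    [55, [-0.09, 0, 0.045], 0],
  ],
)

```text
clock: 19.5
eef_pos: [0.6729, -0.1059, 0.2097]
tool_rot: [0.108, 0.968, -0.034, 0.224]
ft_force: [-17.8, 4.5, 6.6]
grip_width: 0.0552
```

```bash
python3 -c "
from h import *
look(10)
p=get_obs()['eef_pos']-O;print(p@ex,p@ey)
"
```

```text
19.5 q [-0.13   0.285 -0.104  0.729 -0.059  0.078] p [ 0.6729 -0.1059  0.2097] F [-17.8   4.5   6.6] w 55.2
x,y,z axes (rows)
 [[-0.877  0.193 -0.441]
 [ 0.224  0.974 -0.018]
 [ 0.426 -0.115 -0.897]]
0.07381522984603117 -0.0005136901600734634
```

View pics/d10.png

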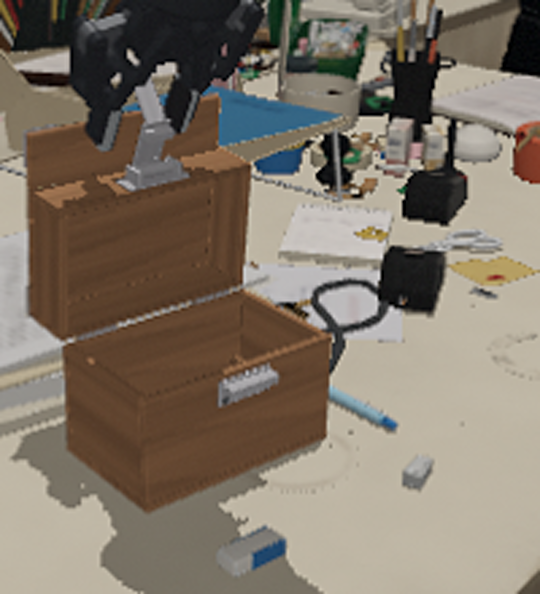

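>>> move_arm(
  motion=[
    [55, [0.2, 0, -0.1], 0],
    [55, [0.5, 0, -0.25], 0],
    [55, [1, 0, -0.5], 0],
    [55, [1.5, 0, -0.8], 0],
    [55, [2, 0, -1.2], 0],
    [55, [2.5, 0, -2], 0],
    [55, [2.7, 0, -2.8], 0],
    [55, [2.8, 0, -3.5], 0],
    [55, [2.8, 0, -3.5], 0],
    [55, [2.8, 0, -3.5], 0],
  ],
)

```text
clock: 20.6
eef_pos: [0.4805, -0.0595, 0.3077]
tool_rot: [0.107, 0.966, -0.034, 0.231]
ft_force: [-0.4, -0.3, -0.1]
grip_width: 0.0548
```

```bash
python3 -c "
from h import *
look(11)
c=camera('scene');im=c['color'][60:280,200:400,::-1];cv2.imwrite('pics/s11.png',cv2.resize(im,None,fx=2.7,fy=2.7,interpolation=cv2.INTER_CUBIC))
d=camera('side')
for cl in[.9,1.1,1.25]:
    b=barown(1.5,cl);W=O+ex*b[0]+ez*b[1];print(cl,((proj(d,W)-[190,80])*2.7).round(0),((proj(c,W)-[200,60])*2.7).round(0))
"
```

```text
20.6 q [-0.07  -0.172 -0.342  0.937 -0.085  0.131] p [ 0.4805 -0.0595  0.3077] F [-0.4 -0.3 -0.1] w 54.8
x,y,z axes (rows)
 [[-0.87   0.192 -0.454]
 [ 0.223  0.975 -0.017]
 [ 0.439 -0.116 -0.891]]
0.9 [[157.  74.]] [[355. 183.]]
1.1 [[145.  70.]] [[372. 177.]]
1.25 [[136.  70.]] [[384. 176.]]
```

View pics/d11.png

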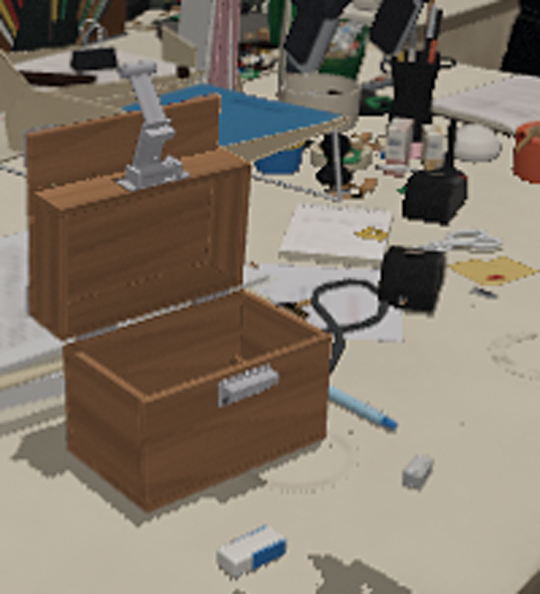

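View pics/s11.png

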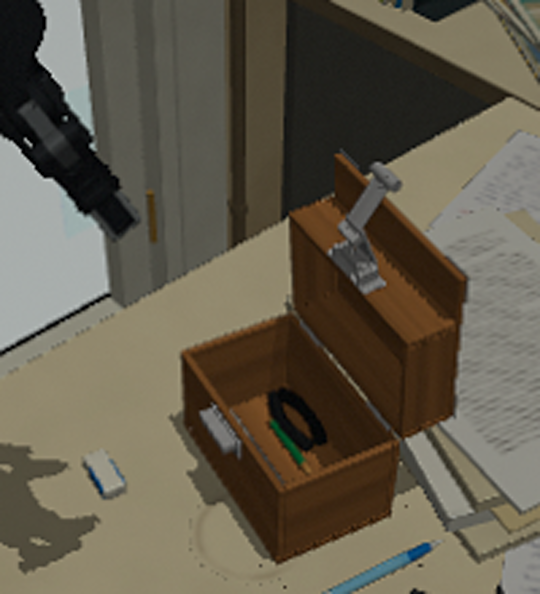

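The pictures show the lid upright and the clip bar at (137,68) in the side crop and (386,176) in the scene crop. That fits a clip angle of 1.25 and a lid angle of about 1.5. The small things are where they were and the gripper is clear, so I'm handing the job in.

```bash
python3 -c "
from workcell import *
print(job_done())"
```

```text
the job is handed in; nothing more can be done
None
```

The case is open: the clip has snapped over to its open stop, and the lid stands upright at its stop. I handed the job in at about 20.7 s of the 40 s allowed.

- **Leaning the tool:** The move interface has no tilt command. I got about 27° of lean by pushing the arm against its reach limits high above the table. That let me reach under the overhang.
- **Clip:** I took the grip bar by its ends and swung it outward and up past the dead point. The bar slipped toward the fingertips, so I let go at an estimated 0.96 rad. The wrist picture then showed it snapped to 1.25 rad.
- **Lid:** I gripped the bar again and raised the lid along its arc. The bar slipped again near the top, leaving the lid at about 1.46 rad. I let go and pushed the lid's rim back with the fingertips until it met the stop, at about 18 N.
- **Last checks:** With the gripper clear of everything, the side and scene pictures fit a lid angle of about 1.5 rad and a clip angle of 1.25 rad. The eraser, the sharpener and the pen look undisturbed in the pictures, though I did not measure their positions again. The highest wrist force I read was about 20 N, in readings taken at the end of each move. None of the last checks failed or disagreed.

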